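Flip the collection flag and send the brass tin in

TASK

The tin of brass scrap standing out on the board of the collection rack is full and ready for the refiner. With a fingertip, flip the red flag of the bay that the tin stands in front of up and over its hinge pin until it lies back with its green face up, then gently push the tin along the board into that bay until it rests against the back stop. Do not pick the tin up, tip it or fling it, and leave the other two flags, the stored tin and the tools lying around as they are.

Things in the scene. Friction and masses are not known exactly. Their poses are not given: they have to be found in the camera images.
- rack: wooden board, 193 x 280 x 10 mm, that carries three like aluminium bays side by side, 90 mm apart, mouths to the robot. Origin on the bench under the line of the hinge pins, at the middle bay; x runs away from the robot side, y left. The board runs from x = -173 to +20 mm; bays have no floor, tins slide on the board.
- bay_brass: the bay the brass tin stands in front of. Origin on the board's top, under its hinge pin, mid-width; x into the bay, y left along the pin, z up. Side rails 10 mm high, 52 mm apart, from x = -72 mm; mouth flared to 70 mm at x = -94 mm. Face of the back stop's rubber at x = -7 mm, 4 to 16 mm up. The pin is 46 mm up, between ears 56 mm high at y = -27 and +27 mm.
- flag_brass (a joint): angle of the flag to flip: 0 = level, towards the robot over its bay, red up; pi/2 = upright; pi = level to the rear, green up (its stop). Plate 3 mm thick, 46 mm wide, 60 g, on a pin along the bay's y, 46 mm above the board, almost free: under 1 N at the lip lifts it. Short of upright it falls back; past upright it falls over to pi by itself.
- lip_brass (a point): middle of that flag's thumb lip, in mid-thickness; moves with the flag; at 0 rad at x = -76, z = 54 mm in the bay's frame. The flag is flat to 67 mm from the pin; the lip is its last 24 mm, bent up 40 degrees at 0 rad (ending 85 mm in front of the pin, 15 mm above it), so fingertips get hold from in front and below and can follow it over.
- tin: loose open round grey tin of brass scrap, 44 mm across, 17 mm high, 0.08 to 0.17 kg. Origin: middle of its underside; z up along its axis. It starts on the board, 105 to 135 mm in front of the pin of bay_brass, up to 10 mm off the bay's middle line. Home against the back stop it is at x = -29 mm in the bay's frame.
- bay_empty: another bay, same make and axes, empty; its flag lies forward, red up, and stays so
- flag_empty (a joint): flag of bay_empty, same make and values as flag_brass; starts at 0 and stays there
- bay_full: the third bay, same make and axes, already holding a tin; its flag lies to the rear, green up, and stays so
- flag_full (a joint): flag of bay_full, same make and values as flag_brass; starts at pi and stays there
- tin_stored_mid (a point): tin of coloured scrap, 42 mm across, 11 mm high, stored in bay_full; point on its axis half-way up; bystander
- loupe: black lens barrel, 42 mm cube-like, lying on the bench to the left; origin under its middle; bystander
- tweezers: steel tweezers, 10 x 111 x 4 mm, flat on the bench to the left; origin under the middle, y along them; bystander
- steel_block: grey steel bench block, 30 x 95 x 24 mm, on the bench to the left; origin under its middle; bystander
Mind the look-alikes: they are no part of the job. There is more than one size of the tin; the job needs the largest.

How it is judged:
By the outcome, as a careful person would: the job done as asked, in the order asked, and still so for the second after the job is handed in, with the robot touching nothing.
It also fails if it takes over 46 s, if anything falls off the work surface, if the arm or the gripper's body presses on something with over 40 N, if the wrist force passes 120 N, or if a joint passes its speed limit or range.

ROBOT

A 6-joint arm with a two-finger parallel gripper is mounted at the origin on a cart in front of the work surface, level with it; the furniture and walls round the work are solid. World frame = base frame: x ahead of the robot, y to its left, z up, the work surface at z = 0. Lengths are in m, angles in degrees, forces in N, time in s.
With the tool pointing down it reaches from about 0.375 to 0.9 m from the base axis. Payload 3.1 kg.
Tool frame: the origin (TCP) lies between the finger pads; the fingertips stand 11 mm ahead of it and the grasp point (between the pads) lies 8 mm behind it; z points along the fingers, y is the line along which they close (so a half turn about z gives the same grasp; the last joint's range is limited). The gripper opens to 87 mm and grips with 3 to 60 N. Pads are 19 mm wide; open, the fingers measure 117 mm over their backs; the gripper's body (75 mm by 190 mm) begins 51 mm behind the grasp point.
Start: joints at [59.33, 30.224, 82.088, -0, 67.689, -10.227], TCP at [0.218, 0.586, 0.234] pointing down, gripper open.
Joint ranges: [-176.69, 176.69], [-43.24, 126.21], [12.49, 139.97], [-82, 262], [0, 151.66], [-163.58, 163.58]. Speed limits (degrees/s): [159.86, 159.86, 180, 180, 180, 180].

INTERFACE

Orientations are given as a 3x3 rotation matrix whose columns are the frame's x, y, z axes.
In Python, from rig import bot, viewer, workorder, nets gives the robot as it stands. The module is installed in compiled form; this text tells all that it offers.
- The arm moves only by the tool move_arm, never from a script. Its argument "increments" is a list of rows, each a list of 7 numbers: the shift along the tool's x, y, z normalised to -1 to 1, where 1 is 0.3 m, then the turn, a rotation vector about the tool's x, y, z normalised to -1 to 1, where 1 is pi rad, then the opening, from 0 (shut) to 1 (fully open). In form: [[tx, ty, tz, wx, wy, wz, grip], ...]. A call has 1 to 10 rows; each row is the pose to reach, as a shift and turn from the pose commanded when the call began, along the tool's axes at that moment, turning the shorter way round; what a row does not reach only later rows make up. A row lasts 1/12 s, in which the tool goes at most 41.7 mm and 7.16 degrees, less where a joint would pass 70% of its speed; a pose out of reach is approached as far as the arm can. A call with a number of a shift or a turn outside -1 to 1 is refused whole. A call with a gripper value outside its range is refused whole. The fingers move at their own pace and stop on an object; the grip force is fixed at half the most. Time passes only in rows, so rows that repeat a pose let the fingers close. It gives the time, the measured TCP pose, the force, the opening and the grip force at its end, in the units of the state.
- bot.read_state(): the state, without advancing time (a new reading comes with each control period).
- viewer.capture(name): name is "side" or "top"; returns a dict with "image" (420x560x3 uint8, blue, green, red), "K" (3x3 intrinsics, pixels), "eye" and "orientation" of the camera in the world. Camera axes: x right, y up, looking along -z (the intrinsics and any distortion apply to the point x, -y, -z); pixel columns grow to the right and rows downward; lengths in m; the calibration is good to about 2 mm. A picture is of the moment at which its call begins. There is no depth.
- workorder.hand_in(): hands the job in; it is judged then, once.
Trained networks look in the newest picture that a camera, given by its name, has taken for a name from the list of things; names that differ only in an ending like _2 or _b are one class to them, and where a whole thing is asked for, a point or a joint stands for the part that bears it (a point fixed in the world has none). Each returns a list of dicts, best first, with "conf" (0 to 1); they miss things now and then, are a little off and sometimes report something else, mostly with a low value. They report only what shows in the picture. A call takes as long as a camera call. They do not tell look-alikes from the thing itself.
- nets.find_in(camera, thing): "location" ([column, row] in pixels, amid what is visible of it).
The state is a dict: "time_s": time; "joint_positions": joint angles; "qvel": joint speeds; "tau": joint torques, N m; "position": TCP position; "tcp_rot": TCP orientation; "force": force on the tool from outside, world axes, zero at the start; "moment": the same for the moment, N m; "opening": opening from 0.0 (shut) to 1.0 (fully open); "grasp_force": force on a finger pad.
Only numpy, scipy, OpenCV 4.12 (cv2) and the standard library are available. Lean on these libraries where they do the work, as an engineer would, in place of code of your own. Each camera call takes 0.05 s, during which the arm holds its last target. There are 200 camera calls.

## Working session

There is one attempt and no reset: what is moved stays moved. The work goes in short steps, Python scripts to look and compute and a tool call to move; the robot and the scene stay as the last step left them, time stands still between calls to the robot, and variables do not carry over. Pictures are saved under pics/ and viewed, at most 10 in all, crops included, and the job is handed in when it is done.

Besides the shell and the picture viewer there is one more tool, called after ">>>" by a JSON object that holds its "fn" and its "kwargs". move_arm: Moves the arm, as the interface text tells. Its arguments: {"type":"object","properties":{"increments":{"type":"array"}},"required":["increments"]}

```bash
mkdir -p pics; cat > h.py <<'E'
import numpy as np, cv2
from rig import bot, viewer, workorder, nets
def cap(n,f=None):
    c=viewer.capture(n)
    if f: cv2.imwrite('pics/'+f,c['image'])
    return c
def proj(c,P):
    R=np.array(c['orientation']);p=(np.atleast_2d(P)-c['eye'])@R
    p=p*[1,-1,-1];u=p@np.array(c['K']).T
    return u[:,:2]/u[:,2:]
def ray(c,uv,z):
    d=np.linalg.inv(c['K'])@[uv[0],uv[1],1];d=np.array(c['orientation'])@(d*[1,-1,-1])
    e=np.array(c['eye']);return e+d*(z-e[2])/d[2]
E
python3 - <<'E'
from h import *
for n in('top','side'):
    c=cap(n,n+'0.png');print(n,c.keys(),c['eye'],np.array(c['orientation']).round(3).tolist(),np.array(c['K']).round(1).tolist())
    for t,z in dict(rack=.01,bay_brass=.03,flag_brass=.056,lip_brass=.064,tin=.02,bay_empty=.03,bay_full=.03,flag_full=.056,tin_stored_mid=.015,loupe=.02,tweezers=.003,steel_block=.02).items():
        print(t,[(np.round(d['location']).tolist(),round(d['conf'],2),ray(c,d['location'],z)[:2].round(3).tolist()) for d in nets.find_in(n,t)[:4]])
s=bot.read_state();print(s['position'],np.array(s['tcp_rot']).round(3).tolist(),s['time_s'])
E
```

```text
top dict_keys(['image', 'K', 'eye', 'orientation']) [0.3236018  0.1285704  1.35676821] [[-0.027, 0.988, -0.153], [-1.0, -0.026, 0.006], [0.002, 0.153, 0.988]] [[546.0, 0.0, 282.7], [0.0, 546.0, 211.9], [0.0, 0.0, 1.0]]
rack [([369.0, 215.0], 0.68, [0.519, -0.095]), ([401.0, 197.0], 0.22, [0.561, -0.178])]
bay_brass [([369.0, 185.0], 0.92, [0.591, -0.095]), ([368.0, 224.0], 0.53, [0.494, -0.088])]
flag_brass [([373.0, 190.0], 0.68, [0.573, -0.1])]
lip_brass [([373.0, 189.0], 0.87, [0.574, -0.099])]
tin [([369.0, 224.0], 0.82, [0.495, -0.091]), ([382.0, 273.0], 0.65, [0.373, -0.118])]
bay_empty [([334.0, 181.0], 0.66, [0.604, -0.008])]
bay_full []
flag_full [([407.0, 160.0], 0.61, [0.646, -0.186])]
tin_stored_mid [([402.0, 194.0], 0.75, [0.568, -0.179]), ([366.0, 224.0], 0.26, [0.495, -0.087])]
loupe [([221.0, 228.0], 0.67, [0.495, 0.274])]
tweezers [([371.0, 192.0], 0.37, [0.579, -0.104])]
steel_block [([223.0, 194.0], 0.85, [0.58, 0.268]), ([405.0, 195.0], 0.43, [0.564, -0.185])]
side dict_keys(['image', 'K', 'eye', 'orientation']) [ 0.2078499  -0.70335382  0.79298717] [[0.938, 0.233
[... 291 characters left out ...]
9, [0.644, -0.186]), ([316.0, 296.0], 0.24, [0.49, -0.149]), ([250.0, 192.0], 0.24, [0.472, 0.227])]
lip_brass [([342.0, 267.0], 0.95, [0.572, -0.103])]
tin [([251.0, 296.0], 0.74, [0.376, -0.07]), ([303.0, 286.0], 0.72, [0.491, -0.085]), ([255.0, 317.0], 0.56, [0.367, -0.126])]
bay_empty [([332.0, 242.0], 0.96, [0.602, 0.007])]
bay_full [([379.0, 298.0], 0.77, [0.62, -0.179])]
flag_full [([394.0, 286.0], 0.94, [0.65, -0.182])]
tin_stored_mid [([357.0, 311.0], 0.89, [0.568, -0.185])]
loupe [([249.0, 192.0], 0.8, [0.483, 0.277])]
tweezers []
steel_block [([284.0, 188.0], 0.72, [0.578, 0.259])]
[0.2182572  0.58564231 0.23356571] [[-0.937, 0.349, 0.0], [0.349, 0.937, 0.0], [0.0, 0.0, -1.0]] 1.3
```

```bash
python3 - <<'E'
import cv2
t=cv2.imread('pics/top0.png');s=cv2.imread('pics/side0.png')
cv2.imwrite('pics/tc.png',cv2.resize(t[120:300,290:450],None,fx=3.3,fy=3.3,interpolation=2))
cv2.imwrite('pics/sc.png',cv2.resize(s[210:360,220:430],None,fx=3.8,fy=3.8,interpolation=2))
E
```

```text
(no output)
```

View pics/tc.png

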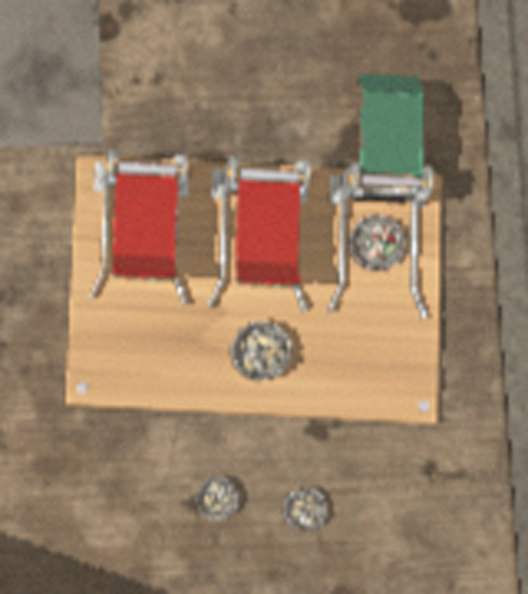

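View pics/sc.png

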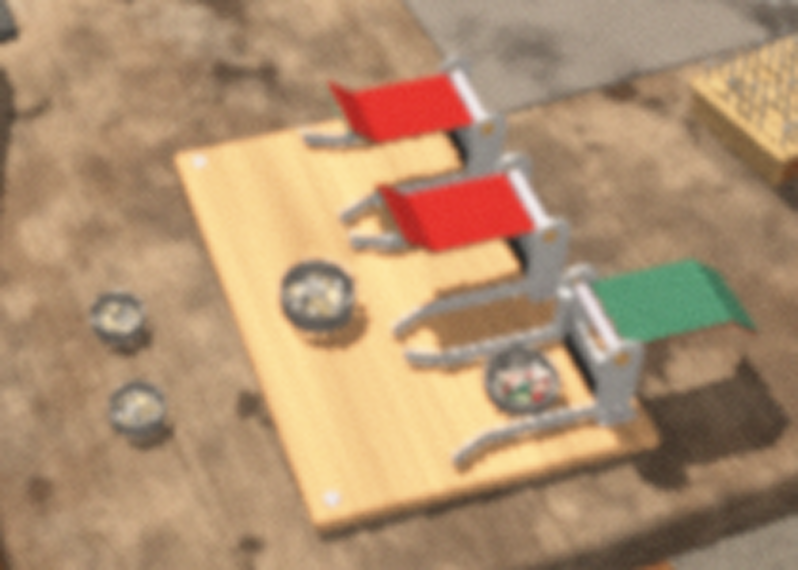

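View pics/side0.png

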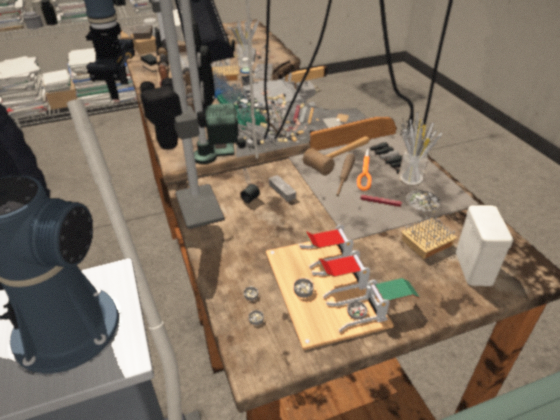

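The tin candidates in the top image are (369,225) on the board, the small ones on the bench at (357,270) and (383,274), and the stored tin at (404,194). I choose the large one on the board at (369,225), side (303,287). It stands in front of the middle bay, whose red flag is at (371,190), and the crops confirm this. Next I fit the rack pose and check the path for obstacles.

```bash
cat >> h.py <<'E'
E
python3 - <<'E'
from h import *
from scipy.optimize import least_squares
T=cap('top');S=cap('side')
a=lambda p:np.array(p)/3.3+[290,120]; b=lambda p:np.array(p)/3.8+[220,210]
Pt=[(-.173,.14,.01),(-.173,-.14,.01),(.02,.14,.01),(-.085,.023,.071),(-.085,-.023,.071)]
ut=[a(p) for p in [(66,404),(438,423),(78,155),(236,281),(300,284)]]
Ps=[(-.173,.14,.01),(-.173,-.14,.01),(.02,-.14,.01),(-.085,.023,.071)]
us=[b(p) for p in [(176,155),(318,530),(657,440),(380,187)]]
def W(q,P):
    P=np.array(P);c,s=np.cos(q[2]),np.sin(q[2]);return P@np.array([[c,-s,0],[s,c,0],[0,0,1]]).T+[q[0],q[1],0]
f=lambda q:np.r_[(proj(T,W(q,Pt))-ut).ravel(),(proj(S,W(q,Ps))-us).ravel()]
r=least_squares(f,[.62,-.09,0],loss='soft_l1');print(r.x,f(r.x).round(1))
q=r.x
print('bay origins',W(q,[(0,0,.01),(0,.09,.01),(0,-.09,.01)]),'lip',W(q,[(-.076,0,.064)]))
# tin top rim centre z=.027
for c,u in((T,a((265,349))),(S,b((318,294)))):
    p=ray(c,u,.026);d=p[:2]-q[:2];cc,s=np.cos(q[2]),np.sin(q[2]);print('tin',p,'in bay',cc*d[0]+s*d[1],-s*d[0]+cc*d[1])
E
```

```text
[ 0.61576901 -0.09908037 -0.08096368] [-0.  -0.2  0.4  0.2 -0.1 -0.7  0.4  0.5  0.3  0.6 -0.2 -0.1 -0.1 -0.7
  2.1 -0.2 -0.8 -0.2]
bay origins [[ 0.61576901 -0.09908037  0.01      ]
 [ 0.62304778 -0.00937518  0.01      ]
 [ 0.60849024 -0.18878555  0.01      ]] lip [[ 0.54001797 -0.09293385  0.064     ]]
tin [ 0.48965469 -0.0943286   0.026     ] in bay -0.12608549729970267 -0.005463332034323579
tin [ 0.48714779 -0.09483251  0.026     ] in bay -0.12854343704633336 -0.006168333574802255
```

View pics/top0.png

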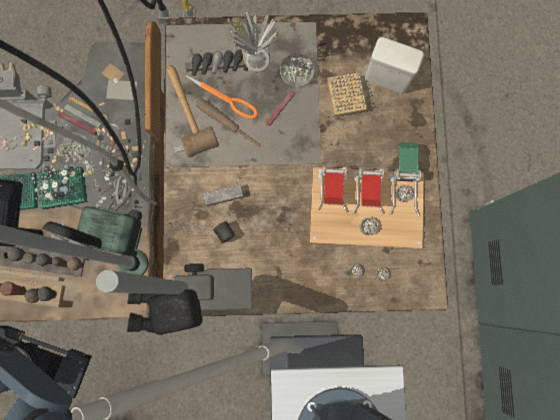

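The top view shows the stand base at (215,288), its head at (165,310), its pole top at (105,280), and a tube running from (265,352) to (90,410). I'll triangulate these to find a safe path.

```bash
python3 - <<'E'
from h import *
T=cap('top');S=cap('side')
def tri(u,v):
    A=[];e=[]
    for c,p in((T,u),(S,v)):
        d=np.linalg.inv(c['K'])@[p[0],p[1],1];d=np.array(c['orientation'])@(d*[1,-1,-1]);A.append(d/np.linalg.norm(d));e.append(c['eye'])
    k=np.linalg.lstsq(np.c_[A[0],-A[1]],np.array(e[1])-e[0],rcond=None)[0]
    p,q=e[0]+k[0]*A[0],e[1]+k[1]*A[1];return ((p+q)/2).round(3),np.linalg.norm(p-q).round(3)
print('ring',tri((265,352),(155,325)));print('bend',tri((92,410),(75,105)))
for v in((160,110),(160,95),(190,135),(215,125),(200,150)): print('head',v,tri((165,312),v),tri((195,285),v),tri((105,282),v))
print('standbase',ray(T,(250,305),.01),ray(T,(250,270),.01),ray(S,(223,215),.01),ray(S,(180,195),.01),ray(S,(200,185),.01))
s=bot.read_state();p=np.array(s['position'])
print('hand',proj(T,[p,p+[0,0,.2]]),proj(S,[p,p+[0,0,.2]]))
E
```

```text
ring (array([ 0.161,  0.181, -0.294]), np.float64(0.005))
bend (array([0.108, 0.505, 0.242]), np.float64(0.012))
head (160, 110) (array([0.299, 0.359, 0.261]), np.float64(0.002)) (array([0.321, 0.297, 0.291]), np.float64(0.057)) (array([0.337, 0.504, 0.188]), np.float64(0.054))
head (160, 95) (array([0.302, 0.35 , 0.304]), np.float64(0.003)) (array([0.324, 0.291, 0.33 ]), np.float64(0.051)) (array([0.339, 0.488, 0.238]), np.float64(0.046))
head (190, 135) (array([0.33 , 0.371, 0.177]), np.float64(0.065)) (array([0.353, 0.308, 0.208]), np.float64(0.001)) (array([0.377, 0.536, 0.077]), np.float64(0.018))
head (215, 125) (array([0.361, 0.353, 0.21 ]), np.float64(0.129)) (array([0.383, 0.298, 0.232]), np.float64(0.064)) (array([0.412, 0.515, 0.113]), np.float64(0.094))
head (200, 150) (array([0.34 , 0.378, 0.125]), np.float64(0.088)) (array([0.363, 0.314, 0.157]), np.float64(0.02)) (array([0.391, 0.556, 0.008]), np.float64(0.043))
standbase [0.30533775 0.20544316 0.01      ] [0.39004525 0.20396591 0.01      ] [0.39434589 0.21888235 0.01      ] [0.30718719 0.34407051 0.01      ] [0.36905823 0.36901027 0.01      ]
hand [[ 54.11627677 356.04960716]
 [  3.82835376 369.21373612]] [[118.83837918  88.20103425]
 [100.60620169  12.92465707]]
```

```bash
python3 - <<'E'
import cv2
t=cv2.imread('pics/top0.png');s=cv2.imread('pics/side0.png')
import numpy as np
cv2.imwrite('pics/x.png',np.hstack([cv2.resize(t[200:420,0:290],(400,304)),cv2.resize(s[0:300,0:290],(400,304))]))
a=np.vstack([cv2.resize(t[240:420,0:290],(480,298)),cv2.resize(s[0:230,0:290],(480,300))[:300]]);cv2.imwrite('pics/x.png',a)
E
```

```text
(no output)
```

View pics/x.png

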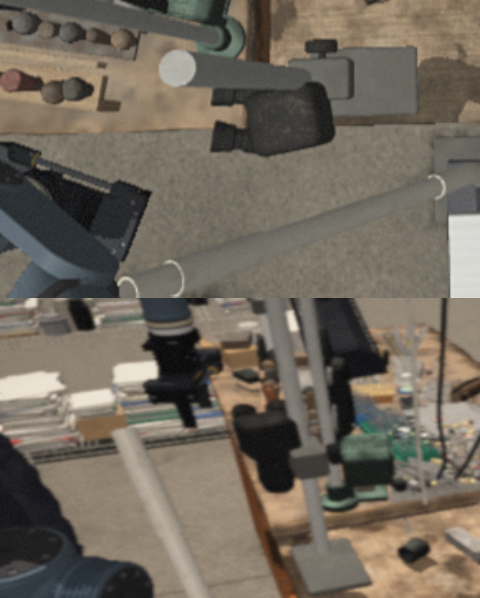

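>>> {"fn": "move_arm", "kwargs": {"increments": [[0,0,-0.14,0,0,0,0],[0,0,-0.28,0,0,0,0],[0,0,-0.42,0,0,0,0],[0,0,-0.56,0,0,0,0],[0,0,-0.7,0,0,0,0],[0,0,-0.7,0,0,0,0]]}}

```text
time_s: 2.0
position: [0.2197, 0.5884, 0.4541]
tcp_rot: [[-0.937, 0.349, 0.01], [0.349, 0.937, 0.016], [-0.003, 0.019, -1.0]]
force: [0.1, 0.1, 2.2]
opening: 0.63
grasp_force: 0.0
```

>>> {"fn": "move_arm", "kwargs": {"increments": [[0,-0.13,0,0,0,0,0],[0,-0.26,0,0,0,0,0],[0,-0.39,0,0,0,0,0],[0,-0.52,0,0,0,0,0],[0,-0.65,0,0,0,0,0],[0,-0.78,0,0,0,0,0],[0,-0.91,0,0,0,0,0],[0,-1,0,0,0,0,0],[0,-1,0,0,0,0,0]]}}

```text
time_s: 2.75
position: [0.1106, 0.3002, 0.4434]
tcp_rot: [[-0.937, 0.35, -0.0], [0.35, 0.937, -0.001], [-0.0, -0.001, -1.0]]
force: [0.4, 0.9, 0.2]
opening: 0.018
grasp_force: 0.0
```

```bash
python3 - <<'E'
from h import *
s=bot.read_state();print(s['position'],np.round(s['joint_positions'],1),s['force'],s['time_s'])
t=cap('top')['image'];d=cap('side')['image']
cv2.imwrite('pics/y.png',np.vstack([t[200:],d[:300]]))
E
```

```text
[0.11061928 0.30015906 0.44337362] [ 49.5  -8.8  99.3  -0.   89.6 -20. ] [0.35938921 0.86538789 0.23905597] 2.75
```

View pics/y.png

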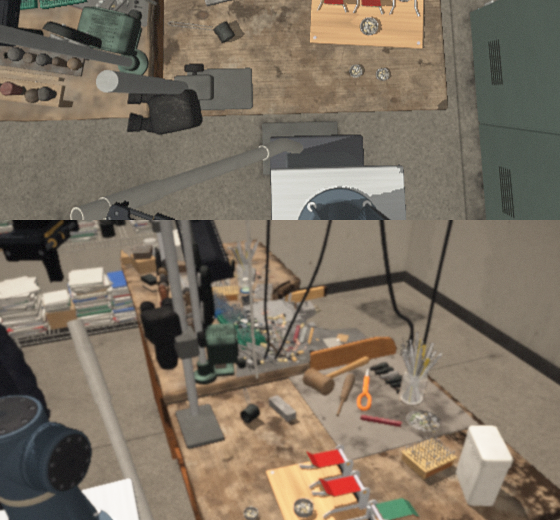

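>>> {"fn": "move_arm", "kwargs": {"increments": [[-0.09,-0.068,0,0,0,0,0],[-0.18,-0.136,0,0,0,0,0],[-0.27,-0.204,0,0,0,0,0],[-0.36,-0.272,0,0,0,0,0],[-0.45,-0.34,0,0,0,0,0],[-0.54,-0.408,0,0,0,0,0],[-0.63,-0.476,0,0,0,0,0],[-0.72,-0.544,0,0,0,0,0],[-0.81,-0.612,0,0,0,0,0],[-0.9,-0.68,0,0,0,0,0]]}}

```text
time_s: 3.68
position: [0.2972, 0.017, 0.4437]
tcp_rot: [[-0.937, 0.35, 0.001], [0.35, 0.937, 0.0], [-0.001, 0.001, -1.0]]
force: [0.8, 0.2, 0.6]
opening: 0.001
grasp_force: 0.0
```

```bash
cat >> h.py <<'E'
Q=np.array([.6158,-.0991,-.081])
def rz(a): return np.array([[np.cos(a),-np.sin(a),0],[np.sin(a),np.cos(a),0],[0,0,1]])
B=rz(Q[2])
def bay2w(p): return B@np.array(p,float)+[Q[0],Q[1],.01]
def toolR(tilt): # tilt deg of finger from down toward +x
    t=np.radians(tilt);z=np.array([np.sin(t),0,-np.cos(t)]);y=np.array([0,1,0.]);return B@np.c_[np.cross(y,z),y,z]
def row(pos,R,st=None):
    from scipy.spatial.transform import Rotation as Ro
    st=st or bot.read_state();R0=np.array(st['tcp_rot']);p=R0.T@(np.array(pos)-st['position'])/.3
    return np.r_[p,Ro.from_matrix(R0.T@R).as_rotvec()/np.pi].round(4).tolist()
E
python3 - <<'E'
from h import *
s=bot.read_state();print(s['position'],np.round(s['joint_positions'],1),s['force'],s['time_s'])
# pre-entry: corner C at (-120,0,60..) bay coords
for C in((-.130,0,.09),(-.110,0,.037),(-.073,0,.037)):
    p=bay2w(np.array(C)+[-.0145,0,.0011]);print(C,p.round(4),row(p,toolR(45)))
print(row(s['position'],toolR(45)))
E
```

```text
[0.29720476 0.01700114 0.44372073] [-18.6 -11.4 101.2   0.   90.2 -88.1] [0.84873641 0.196674   0.64557176] 3.6833
(-0.13, 0, 0.09) [ 0.4718 -0.0874  0.1011] [-0.6657, -0.1228, 1.1427, -0.0345, -0.248, -0.0835]
(-0.11, 0, 0.037) [ 0.4917 -0.089   0.0481] [-0.7296, -0.1047, 1.3195, -0.0345, -0.248, -0.0835]
(-0.073, 0, 0.037) [ 0.5286 -0.092   0.0481] [-0.8483, -0.071, 1.3196, -0.0345, -0.248, -0.0835]
[0.0, 0.0, 0.0, -0.0345, -0.248, -0.0835]
```

>>> {"fn": "move_arm", "kwargs": {"increments": [[-0.07,-0.012,0.09,-0.004,-0.03,-0.01,0],[-0.14,-0.024,0.18,-0.008,-0.06,-0.02,0],[-0.21,-0.037,0.27,-0.012,-0.087,-0.029,0],[-0.28,-0.05,0.36,-0.016,-0.115,-0.039,0],[-0.35,-0.065,0.45,-0.02,-0.145,-0.049,0],[-0.42,-0.08,0.54,-0.024,-0.175,-0.058,0],[-0.5,-0.09,0.63,-0.028,-0.2,-0.068,0],[-0.58,-0.11,0.72,-0.032,-0.23,-0.078,0],[-0.66,-0.123,0.8,-0.0345,-0.248,-0.0835,0],[-0.666,-0.123,0.8,-0.0345,-0.248,-0.0835,0]]}}

```text
time_s: 4.52
position: [0.4665, -0.0443, 0.2892]
tcp_rot: [[-0.753, 0.113, 0.648], [0.082, 0.994, -0.078], [-0.653, -0.006, -0.758]]
force: [1.1, -0.2, 0.7]
opening: 0.003
grasp_force: 0.0
```

```bash
python3 - <<'E'
from h import *
s=bot.read_state();print(s['position'],np.round(s['joint_positions'],1),s['force'],s['time_s'])
for C in((-.130,0,.09),(-.110,0,.037),(-.073,0,.037)):
    p=bay2w(np.array(C)+[-.0145,0,.0011]);print(C,p.round(4),row(p,toolR(45)))
c=cap('top');d=cap('side')
tip=np.array(s['position'])+np.array(s['tcp_rot'])[:,2]*.011
a,b=proj(c,tip)[0],proj(d,tip)[0];print(a,b)
cv2.imwrite('pics/z.png',np.hstack([cv2.resize(c['image'][120:300,290:450],(400,450)),cv2.resize(d['image'][200:350,220:370],(400,400))[:450].copy() if 0 else cv2.resize(d['image'][180:360,230:390],(400,450))]))
E
```

```text
[ 0.46651952 -0.04430494  0.28923154] [ -28.1    4.   128.4   57.8   16.2 -163.6] [ 1.1349906  -0.16420246  0.74106426] 4.5167
(-0.13, 0, 0.09) [ 0.4718 -0.0874  0.1011] [0.3843, -0.1372, 0.4977, -0.0084, -0.0236, -0.0064]
(-0.11, 0, 0.037) [ 0.4917 -0.089   0.0481] [0.4492, -0.1341, 0.675, -0.0084, -0.0236, -0.0064]
(-0.073, 0, 0.037) [ 0.5286 -0.092   0.0481] [0.3558, -0.1301, 0.7554, -0.0084, -0.0236, -0.0064]
[366.65270223 217.97325685] [289.81881591 178.99847118]
```

View pics/z.png

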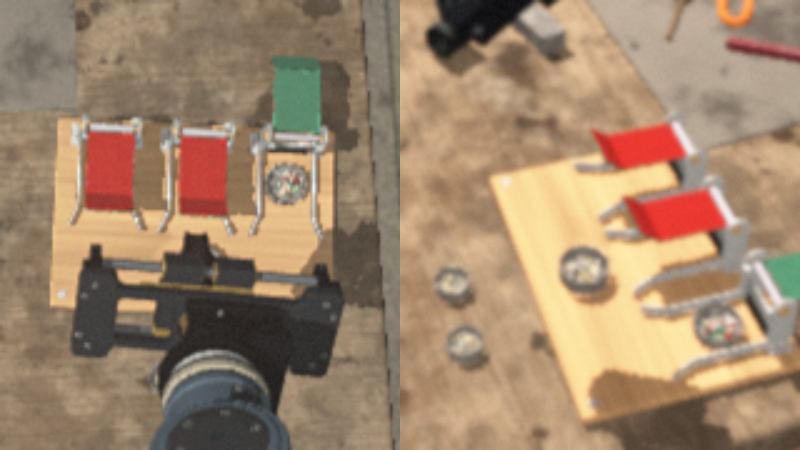

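The top view shows the closed fingertips over the board at (195,240) in the crop. The stand is passed and nothing is disturbed. Joint 6 is at its limit, so I give the tool a half turn about its own axis (same grasp) to free it.

>>> {"fn": "move_arm", "kwargs": {"increments": [[0,0,0,0,0,0.037,0],[0,0,0,0,0,0.074,0],[0,0,0,0,0,0.111,0],[0,0,0,0,0,0.148,0],[0,0,0,0,0,0.185,0],[0,0,0,0,0,0.222,0],[0,0,0,0,0,0.259,0],[0,0,0,0,0,0.296,0],[0,0,0,0,0,0.333,0],[0,0,0,0,0,0.37,0]]}}

```text
time_s: 5.45
position: [0.4668, -0.0429, 0.2918]
tcp_rot: [[-0.201, 0.732, 0.651], [0.943, 0.325, -0.075], [-0.267, 0.598, -0.756]]
force: [0.8, 1.2, 0.4]
opening: 0.01
grasp_force: 0.0
```

>>> {"fn": "move_arm", "kwargs": {"increments": [[0,0,0,0,0,0.037,0],[0,0,0,0,0,0.074,0],[0,0,0,0,0,0.111,0],[0,0,0,0,0,0.148,0],[0,0,0,0,0,0.185,0],[0,0,0,0,0,0.222,0],[0,0,0,0,0,0.259,0],[0,0,0,0,0,0.296,0],[0,0,0,0,0,0.333,0],[0,0,0,0,0,0.37,0]]}}

```text
time_s: 6.28
position: [0.4668, -0.0429, 0.2918]
tcp_rot: [[0.592, 0.475, 0.651], [0.673, -0.736, -0.075], [0.443, 0.482, -0.756]]
force: [-1.0, 1.0, 0.5]
opening: 0.006
grasp_force: 0.0
```

```bash
cat >> h.py <<'E'
_t=toolR
def toolR(tilt): return _t(tilt)@np.diag([-1,-1,1.])
E
python3 - <<'E'
from h import *
s=bot.read_state();print(s['position'],np.round(s['joint_positions'],1),s['force'],s['time_s'])
for C in((-.130,0,.09),(-.110,0,.037),(-.073,0,.037)):
    p=bay2w(np.array(C)+[-.0145,0,.0011]);print(C,p.round(4),row(p,toolR(45)))
E
```

```text
[ 0.46678356 -0.04289286  0.29175295] [-28.    3.7 128.3  57.2  16.5 -30. ] [-1.01636264  1.0150019   0.53096931] 6.2833
(-0.13, 0, 0.09) [ 0.4718 -0.0874  0.1011] [-0.3715, -0.1895, 0.5022, -0.0024, 0.0244, 0.2554]
(-0.11, 0, 0.037) [ 0.4917 -0.089   0.0481] [-0.4141, -0.2392, 0.6794, -0.0024, 0.0244, 0.2554]
(-0.073, 0, 0.037) [ 0.5286 -0.092   0.0481] [-0.348, -0.1734, 0.7601, -0.0024, 0.0244, 0.2554]
```

>>> {"fn": "move_arm", "kwargs": {"increments": [[-0.04,-0.02,0.056,0,0.003,0.032,0],[-0.08,-0.04,0.11,0,0.006,0.064,0],[-0.12,-0.06,0.165,0,0.009,0.096,0],[-0.165,-0.085,0.225,-0.001,0.012,0.128,0],[-0.21,-0.107,0.28,-0.001,0.015,0.16,0],[-0.25,-0.128,0.335,-0.002,0.018,0.192,0],[-0.29,-0.15,0.39,-0.002,0.021,0.224,0],[-0.33,-0.17,0.45,-0.0024,0.0244,0.2554,0],[-0.371,-0.19,0.502,-0.0024,0.0244,0.2554,0],[-0.371,-0.19,0.502,-0.0024,0.0244,0.2554,0]]}}

```text
time_s: 7.12
position: [0.4822, -0.0927, 0.084]
tcp_rot: [[0.736, -0.045, 0.676], [-0.026, -0.999, -0.038], [0.677, 0.01, -0.736]]
force: [-0.2, 0.2, -1.1]
opening: 0.001
grasp_force: 0.0
```

```bash
cat > st.py <<'E'
from h import *
s=bot.read_state();P=np.array(s['position']);R=np.array(s['tcp_rot'])
print('joints',np.round(s['joint_positions'],1),'F',np.round(s['force'],1),s['time_s'])
c=B.T@(P-[Q[0],Q[1],.01]);print('C in bay',(c+[.0145,0,-.0011]).round(4),'tiltz',(B.T@R[:,2]).round(3))
def plan(Cs,tilt=45):
    for C in Cs: print(C,row(bay2w(np.array(C)+[-.0145,0,.0011]),toolR(tilt),s))
E
python3 - <<'E'
from st import *
plan([(-.130,0,.09),(-.110,0,.037),(-.073,0,.037)])
E
```

```text
joints [-38.2  46.5 139.4 148.3  47.5 -95.5] F [-0.2  0.2 -1.1] 7.1167
C in bay [-0.1192 -0.0044  0.0729] tiltz [ 0.677  0.017 -0.736]
(-0.13, 0, 0.09) [0.0127, -0.0154, -0.0661, -0.0056, 0.0133, 0.0105]
(-0.11, 0, 0.037) [-0.0578, -0.0148, 0.1091, -0.0056, 0.0133, 0.0105]
(-0.073, 0, 0.037) [0.0329, -0.0103, 0.1925, -0.0056, 0.0133, 0.0105]
```

```bash
cat > st.py <<'E'
from h import *
TL=30;o=np.array([-.0137,0,.0048])
s=bot.read_state();P=np.array(s['position']);R=np.array(s['tcp_rot'])
print('joints',np.round(s['joint_positions'],1),'F',np.round(s['force'],1),s['time_s'])
c=B.T@(P-[Q[0],Q[1],.01]);print('C in bay (mm)',((c-o)*1e3).round(1),'tiltz',(B.T@R[:,2]).round(3))
def plan(Cs,tilt=TL):
    for C in Cs: print(C,row(bay2w(np.array(C)/1e3+o),toolR(tilt),s))
E
python3 - <<'E'
from st import *
plan([(-112,0,75),(-105,0,60),(-100,0,36),(-80,0,36)])
E
```

```text
joints [-38.2  46.5 139.4 148.3  47.5 -95.5] F [-0.2  0.2 -1.1] 7.1167
C in bay (mm) [-120.    -4.4   69.2] tiltz [ 0.677  0.017 -0.736]
(-112, 0, 75) [0.0333, -0.0135, 0.004, -0.0042, -0.07, 0.0112]
(-105, 0, 60) [0.0166, -0.0132, 0.0566, -0.0042, -0.07, 0.0112]
(-100, 0, 36) [-0.0252, -0.0134, 0.1268, -0.0042, -0.07, 0.0112]
(-80, 0, 36) [0.0238, -0.011, 0.1719, -0.0042, -0.07, 0.0112]
```

>>> {"fn": "move_arm", "kwargs": {"increments": [[0.015,-0.005,0,-0.002,-0.025,0.005,0],[0.033,-0.013,0.004,-0.004,-0.05,0.011,0],[0.033,-0.013,0.004,-0.004,-0.07,0.011,0],[0.033,-0.013,0.004,-0.004,-0.07,0.011,0]]}}

```text
time_s: 7.45
position: [0.4961, -0.0883, 0.1099]
tcp_rot: [[0.849, -0.068, 0.525], [-0.046, -0.997, -0.055], [0.527, 0.023, -0.85]]
force: [0.1, 0.7, -0.3]
opening: 0.003
grasp_force: 0.0
```

```bash
python3 - <<'E'
from st import *
plan([(-112,0,75),(-103,0,55),(-100,0,36),(-80,0,36)])
E
```

```text
joints [-30.4  32.9 129.2 132.   17.1 -66.9] F [ 0.1  0.7 -0.3] 7.45
C in bay (mm) [-106.5    1.1   95.1] tiltz [ 0.527 -0.013 -0.85 ]
(-112, 0, 75) [-0.051, 0.0019, 0.0474, 0.0042, -0.0101, 0.0074]
(-103, 0, 55) [-0.0607, 0.0007, 0.1199, 0.0042, -0.0101, 0.0074]
(-100, 0, 36) [-0.0856, -0.0006, 0.179, 0.0042, -0.0101, 0.0074]
(-80, 0, 36) [-0.0289, 0.0002, 0.2141, 0.0042, -0.0101, 0.0074]
```

>>> {"fn": "move_arm", "kwargs": {"increments": [[0,0,0,0,0,0,0],[0,0,0,0,0,0,0]]}}

```text
time_s: 7.62
position: [0.4932, -0.0873, 0.1092]
tcp_rot: [[0.849, -0.07, 0.523], [-0.049, -0.997, -0.054], [0.526, 0.02, -0.85]]
force: [-1.0, -0.5, -0.8]
opening: 0.003
grasp_force: 0.0
```

```bash
python3 - <<'E'
from st import *
plan([(-112,0,75),(-103,0,55),(-100,0,36),(-80,0,36)])
E
```

```text
joints [-30.6  33.  129.6 132.5  17.3 -67.4] F [-1.  -0.5 -0.8] 7.6167
C in bay (mm) [-109.4    1.8   94.4] tiltz [ 0.526 -0.011 -0.85 ]
(-112, 0, 75) [-0.0415, 0.0047, 0.0505, 0.0037, -0.0096, 0.0064]
(-103, 0, 55) [-0.051, 0.0037, 0.123, 0.0037, -0.0096, 0.0064]
(-100, 0, 36) [-0.0758, 0.0025, 0.1821, 0.0037, -0.0096, 0.0064]
(-80, 0, 36) [-0.0191, 0.0033, 0.2172, 0.0037, -0.0096, 0.0064]
```

Now synced. Go down in front of the lip and check.

>>> {"fn": "move_arm", "kwargs": {"increments": [[-0.02,0.002,0.03,0.002,-0.005,0.003,0],[-0.04,0.004,0.055,0.0037,-0.0096,0.006,0],[-0.048,0.004,0.09,0.0037,-0.0096,0.006,0],[-0.051,0.0037,0.123,0.0037,-0.0096,0.0064,0],[-0.065,0.003,0.155,0.0037,-0.0096,0.0064,0],[-0.076,0.0025,0.182,0.0037,-0.0096,0.0064,0],[-0.076,0.0025,0.182,0.0037,-0.0096,0.0064,0],[-0.076,0.0025,0.182,0.0037,-0.0096,0.0064,0]]}}

```text
time_s: 8.28
position: [0.5008, -0.0898, 0.0496]
tcp_rot: [[0.865, -0.084, 0.495], [-0.074, -0.996, -0.04], [0.497, -0.002, -0.868]]
force: [-0.6, 1.1, 0.8]
opening: 0.005
grasp_force: 0.0
```

```bash
python3 - <<'E'
from st import *
plan([(-80,0,36),(-78,0,40),(-75,0,50),(-70,0,61),(-65,0,71),(-57,0,86)])
d=cap('side')
cv2.imwrite('pics/v.png',cv2.resize(d['image'][190:350,240:440],(800,640))[:600])
E
```

```text
joints [-30.2  42.1 128.4 144.4  21.6 -78.6] F [-0.6  1.1  0.8] 8.2833
C in bay (mm) [-101.7   -0.    34.8] tiltz [ 0.497  0.001 -0.868]
(-80, 0, 36) [0.0647, -0.0003, 0.0324, -0.0002, 0.0012, -0.0012]
(-78, 0, 40) [0.0771, -0.0003, 0.0241, -0.0002, 0.0012, -0.0012]
(-75, 0, 50) [0.1024, -0.0004, 0.0001, -0.0002, 0.0012, -0.0012]
(-70, 0, 61) [0.135, -0.0006, -0.0234, -0.0002, 0.0012, -0.0012]
(-65, 0, 71) [0.1661, -0.0007, -0.0441, -0.0002, 0.0012, -0.0012]
(-57, 0, 86) [0.214, -0.0009, -0.0742, -0.0002, 0.0012, -0.0012]
```

View pics/v.png

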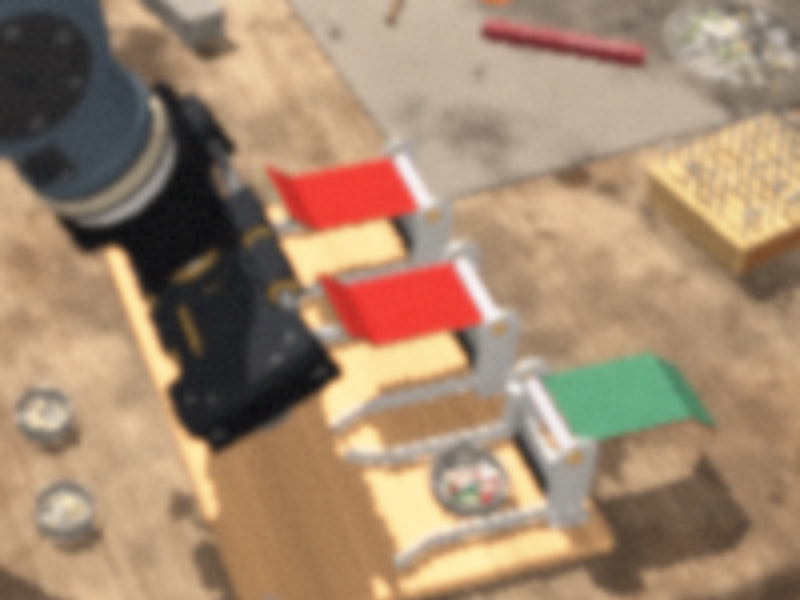

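The fingers are in front of the middle lip and the flags are unchanged. The tip is hidden behind the gripper body. Insert and lift.

>>> {"fn": "move_arm", "kwargs": {"increments": [[0.032,0,0.016,0,0,0,0],[0.0647,0,0.0324,0,0,0,0],[0.0771,0,0.0241,0,0,0,0],[0.09,0,0.012,0,0,0,0],[0.1024,0,0,0,0,0,0],[0.119,0,-0.012,0,0,0,0],[0.135,0,-0.0234,0,0,0,0],[0.166,0,-0.044,0,0,0,0],[0.19,0,-0.06,0,0,0,0],[0.214,0,-0.074,0,0,0,0]]}}

```text
time_s: 9.17
position: [0.5454, -0.0936, 0.1028]
tcp_rot: [[0.864, -0.083, 0.497], [-0.073, -0.997, -0.041], [0.498, -0.0, -0.867]]
force: [0.2, 1.1, -0.9]
opening: 0.005
grasp_force: 0.2
```

```bash
python3 - <<'E'
from st import *
plan([(-45,0,100),(-30,0,109),(-12,0,115),(0,0,116),(12,0,115),(24,0,112)])
d=cap('side')
cv2.imwrite('pics/v2.png',cv2.resize(d['image'][170:330,240:440],(600,480)))
E
```

```text
joints [-27.3  34.1 120.9 104.6  11.4 -34.7] F [ 0.2  1.1 -0.9] 9.1667
C in bay (mm) [-57.   -0.2  88. ] tiltz [ 0.498 -0.001 -0.867]
(-45, 0, 100) [0.0545, -0.0007, -0.0148, 0.0003, 0.0006, -0.0008]
(-30, 0, 109) [0.1128, -0.0009, -0.0158, 0.0003, 0.0006, -0.0008]
(-12, 0, 115) [0.1747, -0.001, -0.0033, 0.0003, 0.0006, -0.0008]
(0, 0, 116) [0.2111, -0.0011, 0.0138, 0.0003, 0.0006, -0.0008]
(12, 0, 115) [0.2441, -0.0012, 0.0366, 0.0003, 0.0006, -0.0008]
(24, 0, 112) [0.2738, -0.0013, 0.0652, 0.0003, 0.0006, -0.0008]
```

View pics/v2.png

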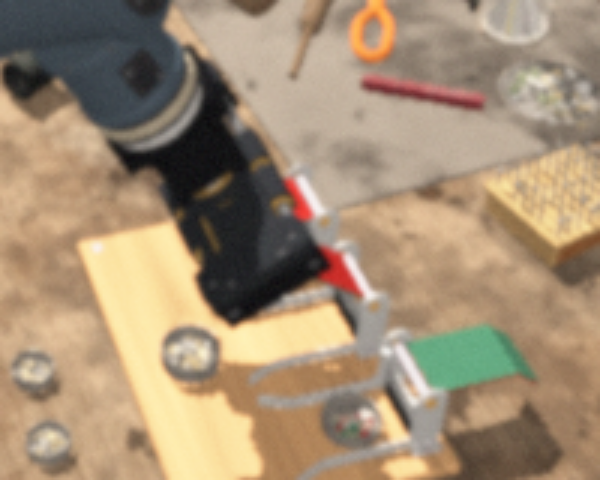

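The red face still shows at (345,270) near the pin and the flag appears raised. The tin is untouched at (190,352). Continue over the top.

>>> {"fn": "move_arm", "kwargs": {"increments": [[0.027,0,-0.008,0,0,0,0],[0.0545,0,-0.015,0,0,0,0],[0.083,0,-0.016,0,0,0,0],[0.113,0,-0.016,0,0,0,0],[0.144,0,-0.01,0,0,0,0],[0.175,0,-0.003,0,0,0,0],[0.211,0,0.014,0,0,0,0],[0.244,0,0.037,0,0,0,0],[0.274,0,0.065,0,0,0,0],[0.274,0,0.065,0,0,0,0]]}}

```text
time_s: 10.05
position: [0.6283, -0.1009, 0.1265]
tcp_rot: [[0.863, -0.083, 0.499], [-0.072, -0.997, -0.041], [0.501, -0.0, -0.866]]
force: [-0.2, -0.3, 0.5]
opening: 0.005
grasp_force: 0.0
```

```bash
python3 - <<'E'
from st import *
plan([(0,0,125),(-60,0,150),(-180,0,150)],30)
d=cap('side')
cv2.imwrite('pics/v3.png',cv2.resize(d['image'][170:330,240:440],(600,480)))
E
```

```text
joints [-23.6  34.  108.5  46.9  12.8  27.3] F [-0.2 -0.3  0.5] 10.05
C in bay (mm) [ 26.3  -0.8 111.7] tiltz [ 0.501 -0.001 -0.866]
(0, 0, 125) [-0.0537, -0.0025, -0.0824, 0.0003, -0.0002, -0.0005]
(-60, 0, 150) [-0.1851, -0.0022, -0.2547, 0.0003, -0.0002, -0.0005]
(-180, 0, 150) [-0.5314, -0.0015, -0.4549, 0.0003, -0.0002, -0.0005]
```

View pics/v3.png

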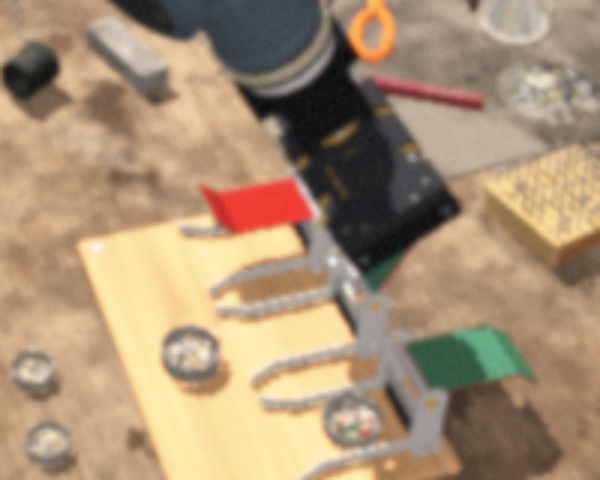

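The flag has gone over: green shows at (380,275) behind the middle bay, and the tin is unmoved at (190,352). Retreat up and back, and make the tool vertical.

>>> {"fn": "move_arm", "kwargs": {"increments": [[-0.05,0,-0.08,0,0,0,0],[-0.12,0,-0.17,0,0,0,0],[-0.185,0,-0.255,0,-0.03,0,0],[-0.27,0,-0.305,0,-0.06,0,0],[-0.36,0,-0.355,0,-0.09,0,0],[-0.45,0,-0.405,0,-0.12,0,0],[-0.53,0,-0.455,0,-0.15,0,0],[-0.53,0,-0.455,0,-0.167,0,0.16],[-0.53,0,-0.455,0,-0.167,0,0.16]]}}

```text
time_s: 10.85
position: [0.4205, -0.0828, 0.1657]
tcp_rot: [[0.997, -0.082, -0.004], [-0.082, -0.997, 0.002], [-0.005, -0.002, -1.0]]
force: [1.4, 0.5, 0.3]
opening: 0.084
grasp_force: 0.0
```

```bash
cat > st2.py <<'E'
from h import *
s=bot.read_state();P=np.array(s['position']);R=np.array(s['tcp_rot'])
print('joints',np.round(s['joint_positions'],1),'F',np.round(s['force'],1),s['time_s'],'op',s['opening'])
c=B.T@(P+R[:,2]*.011-[Q[0],Q[1],.01]);print('tip in bay (mm)',(c*1e3).round(1),'tiltz',(B.T@R[:,2]).round(3))
def plan(Cs): # tip centre
    for C in Cs: print(C,row(bay2w(np.array(C)/1e3+[0,0,.011]),toolR(0),s))
def find(cams=('top','side'),th=dict(tin=.0185,flag_brass=.056,flag_empty=.056,flag_full=.056,tin_stored_mid=.0155)):
    for n in cams:
        k=cap(n)
        for t,z in th.items():
            print(n,t,[(np.round(d['location']).tolist(),round(d['conf'],2),(1e3*(B.T@(ray(k,d['location'],z)-[Q[0],Q[1],.01]))[:2]).round(0).tolist()) for d in nets.find_in(n,t)[:4]])
E
python3 - <<'E'
from st2 import *
find()
plan([(-172,-6,50),(-172,-6,6)])
E
```

```text
joints [-26.2  22.1 113.2   0.   44.9  68.6] F [1.4 0.5 0.3] 10.85 op 0.08395999416088745
tip in bay (mm) [-196.     0.5  144.7] tiltz [-0.005  0.002 -1.   ]
top tin [([364.0, 219.0], 0.64, [-110.0, 10.0])]
top flag_brass [([371.0, 159.0], 0.71, [34.0, 3.0])]
top flag_empty [([333.0, 188.0], 0.74, [-42.0, 92.0])]
top flag_full [([404.0, 157.0], 0.61, [43.0, -78.0])]
top tin_stored_mid [([404.0, 195.0], 0.47, [-42.0, -88.0])]
side tin [([253.0, 318.0], 0.77, [-249.0, -47.0]), ([303.0, 286.0], 0.58, [-126.0, 4.0]), ([252.0, 293.0], 0.47, [-236.0, 16.0])]
side flag_brass [([378.0, 260.0], 0.59, [42.0, -3.0])]
side flag_empty [([328.0, 239.0], 0.86, [-38.0, 92.0])]
side flag_full [([394.0, 288.0], 0.9, [38.0, -85.0])]
side tin_stored_mid [([358.0, 311.0], 0.7, [-38.0, -89.0])]
(-172, -6, 50) [0.0813, 0.0219, 0.3152, -0.0006, 0.0015, -0.0005]
(-172, -6, 6) [0.0819, 0.0222, 0.4618, -0.0006, 0.0015, -0.0005]
```

```bash
python3 - <<'E'
from st2 import *
for n,b in(('top',(208,242,350,390)),('side',(272,304,288,322))):
    k=cap(n);im=cv2.imread(f'pics/{n}0.png')[b[0]:b[1],b[2]:b[3]]
    h=cv2.cvtColor(im,cv2.COLOR_BGR2HSV).astype(int);m=((h[...,1]<85)).astype('uint8')
    N,l,st,ce=cv2.connectedComponentsWithStats(m);i=1+np.argmax(st[1:,4]);u=ce[i]+[b[2],b[0]]
    print(n,u,st[i],(1e3*(B.T@(ray(k,u,.022)-[Q[0],Q[1],.01]))[:2]).round(1))
E
```

```text
joints [-26.1  22.2 113.2   0.   44.7  68.6] F [ 0.3 -0.4 -0.2] 11.45 op 0.1596879705588402
tip in bay (mm) [-1.95e+02  1.00e-01  1.44e+02] tiltz [-0.002  0.001 -1.   ]
top [368.88172043 225.70250896] [ 10   9  19  19 279] [-125.6   -2.6]
side [303.26936027 287.16835017] [  6   6  20  19 297] [-128.1   -2.1]
```

>>> {"fn": "move_arm", "kwargs": {"increments": [[0.03,0.006,0.06,0,0.001,0,0.16],[0.06,0.012,0.12,0,0.001,0,0.16],[0.077,0.012,0.18,0,0.001,0,0.16],[0.077,0.012,0.24,0,0.001,0,0.16],[0.077,0.012,0.3,0,0.001,0,0.16],[0.077,0.012,0.36,0,0.001,0,0.16],[0.077,0.012,0.41,0,0.001,0,0.16],[0.077,0.012,0.44,0,0.001,0,0.16],[0.077,0.012,0.46,0,0.001,0,0.16],[0.077,0.012,0.46,0,0.001,0,0.16]]}}

```text
time_s: 12.38
position: [0.4436, -0.0885, 0.0262]
tcp_rot: [[0.997, -0.083, -0.001], [-0.083, -0.997, 0.002], [-0.001, -0.002, -1.0]]
force: [0.0, 0.2, 0.9]
opening: 0.16
grasp_force: 0.0
```

```bash
python3 - <<'E'
from st2 import *
find(('side',),dict(tin=.0185))
plan([(-172,-3.5,6),(-150,-3.5,6),(-125,0,6),(-61,0,6)])
E
```

```text
joints [-25.5  40.1 115.2   0.2  24.8  69.1] F [0.  0.2 0.9] 12.3833 op 0.16026337132195523
tip in bay (mm) [-172.5   -3.3    5.2] tiltz [-0.001  0.002 -1.   ]
side tin [([256.0, 318.0], 0.49, [-244.0, -50.0])]
(-172, -3.5, 6) [0.0017, 0.0004, -0.0028, -0.0005, 0.0003, -0.0008]
(-150, -3.5, 6) [0.075, 0.0003, -0.0029, -0.0005, 0.0003, -0.0008]
(-125, 0, 6) [0.1583, -0.0116, -0.0029, -0.0005, 0.0003, -0.0008]
(-61, 0, 6) [0.3717, -0.0121, -0.0031, -0.0005, 0.0003, -0.0008]
```

>>> {"fn": "move_arm", "kwargs": {"increments": [[0.025,0,-0.003,0,0,0,0.16],[0.045,0,-0.003,0,0,0,0.16],[0.06,-0.001,-0.003,0,0,0,0.16],[0.075,-0.002,-0.003,0,0,0,0.16],[0.088,-0.004,-0.003,0,0,0,0.16],[0.102,-0.006,-0.003,0,0,0,0.16],[0.116,-0.008,-0.003,0,0,0,0.16],[0.13,-0.01,-0.003,0,0,0,0.16],[0.144,-0.0116,-0.003,0,0,0,0.16],[0.158,-0.0116,-0.003,0,0,0,0.16]]}}

```text
time_s: 13.32
position: [0.4916, -0.089, 0.0279]
tcp_rot: [[0.997, -0.083, 0.0], [-0.083, -0.997, 0.001], [0.0, -0.001, -1.0]]
force: [-0.3, 0.4, 2.5]
opening: 0.157
grasp_force: 0.6
```

```bash
python3 - <<'E'
from st2 import *
find(('top','side',),dict(tin=.0185))
plan([(-90,0,6),(-61,0,6)])
E
```

```text
joints [-2.310e+01  4.100e+01  1.084e+02  1.000e-01  3.060e+01  7.150e+01] F [-0.3  0.4  2.5] 13.3167 op 0.15719357192028527
tip in bay (mm) [-1.246e+02  1.000e-01  6.900e+00] tiltz [ 0.     0.001 -1.   ]
top tin [([358.0, 274.0], 0.4, [-244.0, 20.0])]
side tin [([252.0, 295.0], 0.69, [-238.0, 11.0])]
(-90, 0, 6) [0.1153, -0.0, 0.003, -0.0003, -0.0001, -0.0007]
(-61, 0, 6) [0.212, -0.0003, 0.003, -0.0003, -0.0001, -0.0007]
```

>>> {"fn": "move_arm", "kwargs": {"increments": [[0.013,0,0,0,0,0,0.16],[0.026,0,0,0,0,0,0.16],[0.039,0,0,0,0,0,0.16],[0.052,0,0,0,0,0,0.16],[0.065,0,0,0,0,0,0.16],[0.078,0,0,0,0,0,0.16],[0.091,0,0,0,0,0,0.16],[0.104,0,0,0,0,0,0.16],[0.117,0,0,0,0,0,0.16],[0.13,0,0,0,0,0,0.16]]}}

```text
time_s: 14.35
position: [0.5306, -0.0924, 0.028]
tcp_rot: [[0.997, -0.083, 0.001], [-0.083, -0.997, 0.001], [0.001, -0.001, -1.0]]
force: [-0.0, -0.1, -0.6]
opening: 0.157
grasp_force: 0.2
```

```bash
python3 - <<'E'
from st2 import *
k=cap('side');im=k['image'];u=[proj(k,bay2w((x/1e3,0,.009)))[0].round(0).tolist() for x in(-55,-94)];print(u)
find(('side',),dict(tin=.0185))
plan([(-61,0,6)])
E
```

```text
joints [-2.180e+01  4.230e+01  1.027e+02  1.000e-01  3.490e+01  7.290e+01] F [-0.  -0.1 -0.6] 14.35 op 0.15736775989384338
tip in bay (mm) [-85.4  -0.2   7. ] tiltz [ 0.001  0.001 -1.   ]
[[335.0, 280.0], [318.0, 284.0]]
side tin [([253.0, 293.0], 0.74, [-235.0, 14.0]), ([256.0, 316.0], 0.48, [-244.0, -44.0])]
(-61, 0, 6) [0.0815, -0.0009, 0.0032, -0.0003, -0.0002, -0.0008]
```

>>> {"fn": "move_arm", "kwargs": {"increments": [[0.012,0,0,0,0,0,0.16],[0.024,0,0,0,0,0,0.16],[0.036,0,0,0,0,0,0.16],[0.046,0,0,0,0,0,0.16],[0.056,0,0,0,0,0,0.16],[0.064,0,0,0,0,0,0.16],[0.072,0,0,0,0,0,0.16],[0.077,0,0,0,0,0,0.16],[0.081,0,0,0,0,0,0.16],[0.081,0,0,0,0,0,0.16]]}}

```text
time_s: 15.33
position: [0.5548, -0.0945, 0.028]
tcp_rot: [[0.997, -0.083, 0.001], [-0.083, -0.997, 0.001], [0.001, -0.001, -1.0]]
force: [-0.2, 0.5, 0.2]
opening: 0.16
grasp_force: 0.0
```

>>> {"fn": "move_arm", "kwargs": {"increments": [[0.003,0,0,0,0,0,0.16],[0.005,0,0,0,0,0,0.16],[0.005,0,0,0,0,0,0.16]]}}

```text
time_s: 15.58
position: [0.556, -0.0945, 0.028]
tcp_rot: [[0.997, -0.083, 0.001], [-0.083, -0.997, 0.001], [0.001, -0.001, -1.0]]
force: [-0.1, -0.3, 0.4]
opening: 0.157
grasp_force: 0.2
```

>>> {"fn": "move_arm", "kwargs": {"increments": [[0.003,0,0,0,0,0,0.16],[0.006,0,0,0,0,0,0.16],[0.006,0,0,0,0,0,0.16]]}}

```text
time_s: 15.83
position: [0.5568, -0.0944, 0.0279]
tcp_rot: [[0.997, -0.083, -0.002], [-0.083, -0.997, 0.001], [-0.002, -0.001, -1.0]]
force: [-2.9, -0.6, 1.6]
opening: 0.159
grasp_force: 1.2
```

>>> {"fn": "move_arm", "kwargs": {"increments": [[0.003,0,0,0,0,0,0.16],[0.005,0,0,0,0,0,0.16],[0.005,0,0,0,0,0,0.16]]}}

```text
time_s: 16.08
position: [0.5571, -0.0943, 0.0278]
tcp_rot: [[0.997, -0.083, -0.004], [-0.083, -0.997, 0.002], [-0.004, -0.002, -1.0]]
force: [-5.6, 0.1, 2.0]
opening: 0.157
grasp_force: 2.6
```

The push force is rising and the position has stopped, so the tin is on the stop. Back off gently, then lift.

>>> {"fn": "move_arm", "kwargs": {"increments": [[-0.005,0,0,0,0,0,0.16],[-0.015,0,0,0,0,0,0.16],[-0.035,0,0,0,0,0,0.16],[-0.08,0,0,0,0,0,0.16],[-0.13,0,0,0,0,0,0.16],[-0.2,0,-0.05,0,0,0,0.16],[-0.3,0,-0.15,0,0,0,0.16],[-0.4,0,-0.27,0,0,0,0.16],[-0.5,0,-0.4,0,0,0,0.16],[-0.5,0,-0.5,0,0,0,0.16]]}}

```text
time_s: 16.92
position: [0.4043, -0.0805, 0.1776]
tcp_rot: [[0.996, -0.084, -0.007], [-0.084, -0.996, 0.005], [-0.007, -0.004, -1.0]]
force: [1.0, -0.6, -0.3]
opening: 0.16
grasp_force: 0.0
```

```bash
python3 - <<'E'
from st2 import *
find()
for n in('top','side'):
    k=cap(n);u=proj(k,bay2w((-.029,0,.012)))[0].round().astype(int);w=24
    b=(u[1]-w,u[1]+w,u[0]-w,u[0]+w)
    im=k['image'][b[0]:b[1],b[2]:b[3]]
    h=cv2.cvtColor(im,cv2.COLOR_BGR2HSV).astype(int);m=(h[...,1]<85).astype('uint8');m=cv2.morphologyEx(m,cv2.MORPH_OPEN,np.ones((7,7),'uint8'))
    N,l,st,ce=cv2.connectedComponentsWithStats(m)
    for i in range(1,N):
        q=ce[i]+[b[2],b[0]];print(n,st[i],(1e3*(B.T@(ray(k,q,.022)-[Q[0],Q[1],.01]))[:2]).round(1))
E
```

```text
joints [-2.690e+01  1.980e+01  1.146e+02  1.000e-01  4.610e+01  6.780e+01] F [ 1.  -0.6 -0.3] 16.9167 op 0.16014798504764594
tip in bay (mm) [-212.4    1.5  156.6] tiltz [-0.007  0.004 -1.   ]
top tin [([370.0, 184.0], 0.64, [-19.0, -2.0]), ([355.0, 272.0], 0.39, [-242.0, 26.0])]
top flag_brass [([370.0, 159.0], 0.8, [34.0, 4.0])]
top flag_empty [([336.0, 187.0], 0.86, [-39.0, 84.0]), ([370.0, 160.0], 0.47, [31.0, 4.0]), ([336.0, 182.0], 0.15, [-29.0, 86.0])]
top flag_full [([406.0, 158.0], 0.66, [40.0, -82.0])]
top tin_stored_mid [([403.0, 194.0], 0.57, [-41.0, -87.0])]
side tin [([345.0, 277.0], 0.67, [-29.0, 3.0]), ([255.0, 320.0], 0.67, [-248.0, -54.0]), ([250.0, 298.0], 0.54, [-243.0, 5.0])]
side flag_brass [([377.0, 261.0], 0.82, [38.0, -5.0])]
side flag_empty [([328.0, 239.0], 0.94, [-39.0, 91.0]), ([288.0, 191.0], 0.18, [-73.0, 290.0])]
side flag_full [([394.0, 285.0], 0.89, [43.0, -77.0]), ([328.0, 239.0], 0.56, [-38.0, 92.0])]
side tin_stored_mid [([361.0, 312.0], 0.78, [-34.0, -93.0]), ([374.0, 257.0], 0.41, [58.0, 43.0])]
top [  0   0  20   6 111] [25.1 37.5]
top [36  0 12  7 84] [ 27.7 -42.1]
top [ 15   7  21  26 467] [-15.2  -2.9]
top [40 40  8  8 56] [-76.  -50.6]
side [ 14   0  34  47 973] [-9.8  4. ]
side [ 0 32  4  7 28] [-87.3 -16.5]
side [31 44  9  4 36] [-30.2 -63.3]
```

Side view puts the tin at x = -29 mm, against the stop. All three flags are as required, so I hand in.

```bash
python3 -c "
from h import *
print(workorder.hand_in())"
```

```text
the job is handed in; nothing more can be done
None
```

I flipped the middle bay's flag over so it lies green face up, then pushed the brass tin along the board to the back stop. The last check put the tin at about -29 mm with the other two flags and the stored tin unmoved. I handed the job in at about 17 s, and no verdict was returned.

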